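Close a sample box and lock it on the stack

ROBOT

A 6-joint arm with a two-finger parallel gripper is mounted at the origin on the work surface. World frame = base frame: x ahead of the robot, y to its left, z up, the work surface at z = 0. Lengths are in m, angles in degrees, forces in N, time in s.
With the tool pointing down it reaches from about 0.375 to 0.9 m from the base axis. Payload 3.1 kg.
Tool frame: the origin (TCP) lies on the centre line of the jaws, within the pads' length; the fingertips stand 11 mm ahead of it and the grasp point (between the pads) lies 8 mm behind it (env.tcp_to_tips is the distance from the TCP to the fingertips, in m); z points along the fingers, y is the line along which they close (so a half turn about z gives the same grasp; the last joint's range is limited). The gripper opens to 87 mm and grips with 3 to 60 N. Pads are 19 mm wide; open, the fingers measure 117 mm over their backs; the gripper's body (75 mm by 190 mm) begins 51 mm behind the grasp point.
Start: joints at [62.252, 30.224, 82.088, -0, 67.689, -10.227], TCP at [0.188, 0.596, 0.234] pointing down, gripper open.
Joint ranges: [-176.69, 176.69], [-43.24, 126.21], [12.49, 139.97], [-82, 262], [0, 151.66], [-163.58, 163.58]. Speed limits (degrees/s): [159.86, 159.86, 180, 180, 180, 180].

INTERFACE

Orientations are given as [roll, pitch, yaw] about the fixed x, y, z axes, in that order (R = Rz(yaw) Ry(pitch) Rx(roll)).
In Python, from plant import env gives the robot as it stands.
- The arm moves only by the tool jog_arm, never from a script. Its argument "steps" is a list of rows, each a list of 7 numbers: the opening, from 0 (shut) to 1 (fully open), then the shift along the tool's x, y, z in mm, then the turn, a rotation vector about the tool's x, y, z in degrees. A call has 1 to 10 rows; each row shifts and turns the commanded pose from where the row before left it, along the tool's axes as they then stand; what a row does not reach is not made up. A row lasts 1/8 s, in which the tool goes at most 62.5 mm and 10.7 degrees, less where a joint would pass 70% of its speed; a pose out of reach is approached as far as the arm can. A call with a gripper value outside its range is refused whole. The fingers move at their own pace and stop on an object; the grip force is fixed at half the most. Time passes only in rows, so rows that do not move let the fingers close. It gives the time, the measured TCP pose, the force, the opening and the grip force at its end, in the units of the state.
- env.sense(): the state, without advancing time (a new reading comes with each control period).
- env.grab_frame(name): name is "side" or "top" or "wrist"; returns the picture (420x560x3 uint8, red, green, blue); there is no depth.
- env.calibration(name): a dict with "mtx" (3x3 intrinsics, pixels), "world_to_cam" (4x4, takes a point from world to camera coordinates); the wrist camera has in their place "hand_eye" (4x4, takes a point from camera to tool coordinates, whose origin is the TCP and whose axes are the flange's). Camera axes: x right, y down, z forward; pixel columns grow to the right and rows downward; lengths in m; the calibration is good to about 2 mm. A picture is of the moment at which its call begins: read the wrist's pose just before it. calibration takes no time and is no camera call.
- env.finish_job(): hands the job in; it is judged then, once.
The state is a dict: "t": time; "q": joint angles; "dq": joint speeds; "joint_efforts": joint torques, N m; "position": TCP position; "orientation": TCP orientation; "contact_force": force on the tool from outside, world axes, zero at the start; "wrist_torque": the same for the moment, N m; "grip_width": opening from 0.0 (shut) to 1.0 (fully open); "grasp_force": force on a finger pad.
Only numpy, scipy, OpenCV 4.12 (cv2) and the standard library are available. Lean on these libraries where they do the work, as an engineer would, in place of code of your own. Each camera call takes 0.05 s, during which the arm holds its last target. There are 200 camera calls.

TASK

Close the open blue sample box with its loose blue lid, leaving the sample inside, then stack the closed box on the green box so that the recesses under the blue box drop fully over the white lugs on the green lid and it sits down flush and level. Set things down gently without dropping them, leave the green box where it stands on the bench, and do not disturb the other things on the bench.

Things in the scene. Friction and masses are not known exactly. Their poses are not given: they have to be found in the camera images.
- open_box: Open-topped blue plastic box, 124 long (its x) x 62 wide (its y) x 48 mm high, 0.2 to 0.35 kg, starts upright on the bench without a lid. Walls 5 mm, opening 114 x 52 mm. Origin: centre of its underside; z up. Flat vertical sides: grip it across the 62 mm width at about 30 mm height; the lid is narrower than the box, so this works closed too.
- open_rim (a point): Centre of the open box's mouth, level with its rim, 48 mm above its underside. With the lid seated, the lid's plate rests on this rim and the lid's origin is 43 mm above the box's origin, centred and parallel (either way round).
- recess (a point): Centre of the open box's underside. Three recesses 13 mm deep lie there in a row along x: two of 27 x 27 mm centred at x = -42 and +42 mm, one of 44 x 27 mm at the centre. They go over the white lugs and rib of the green lid with 1.5 mm play at the lugs.
- lid: Loose blue lid lying right way up on the bench, 0.08 kg. Plate 120 (its x) x 58 (its y) x 5 mm; below it a black seal loop, 111 x 49 mm outside, 5 mm deep, rounded, that fits in the box's mouth. Two white round lugs on top at x = -42 and +42 mm, 24 mm diameter tapering to 18, 11 mm high. Origin: centre of the seal's underside; plate top is 10 mm above it.
- lid_rib (a point): Centre of the top of the white grip rib in the middle of the loose lid: 36 long (lid x) x 18 wide (lid y) x 11 mm high, upright sides; 21 mm above the lid's origin. Pinch it across its 18 mm width.
- base_box: Closed green box, same size and shape as the blue one (124 x 62 mm), its lid fixed on, 0.4 to 0.7 kg, standing loose on the bench. Origin: centre of its underside, x along its length, z up. With the blue box locked on it, the blue box's origin is 53 mm above this one, centred and parallel (either way round).
- green_lid_top (a point): Centre of the green lid's plate top, 53 mm above the green box's underside. On it stand the white rib (36 x 18 x 11 mm, here) and two white round lugs (24 mm diameter tapering to 18, 11 mm high) at x = -42 and +42 mm. A box not locked rides on the lugs, up to 11 mm too high.
- coupon: Sample: amber glass plate 70 x 36 x 6 mm with a copper patch, lying loose inside the open blue box on its floor, which is 16 mm above the box's underside. Origin: centre of its underside.
- flat_box: Bystander: closed orange box, 124 x 62 x 54 mm, flat lid without lugs. Origin: centre of its underside. Leave alone.
- dish: Bystander: covered glass dish, 64 mm diameter, 18 mm high. Origin: centre of its underside. Leave alone.
- bottle: Bystander: amber bottle, 60 mm diameter, 150 mm high. Origin: centre of its underside. Leave alone.
- beaker: Bystander: glass beaker, 70 mm diameter, 90 mm high. Origin: centre of its underside. Leave alone.
- meter: Bystander: yellow hand-held light meter lying down, 130 x 65 x 32 mm. Origin: centre of its underside. Leave alone.
- spatula: Bystander: spatula lying down, 170 mm long. Leave alone.
- bowl: Bystander: white porcelain bowl, 90 mm diameter, 45 mm high. Origin: centre of its underside. Leave alone.
There are look-alikes about, which are no part of the job. Of the things shaped like the base_box, the green one is meant.

How it is judged (in metres and radians):
On the way, in this order (a step that is already met when the one before it is completed fails the run):
1. the lid is seated on the open box while that box still stands on the bench (x of lid in the frame of open_box between -0.004 and 0.004 m and y of lid in the frame of open_box between -0.004 and 0.004 m and z of lid in the frame of open_box between 0.04 and 0.046 m and angle between the x axis of lid and the x axis of open_box, either way round below 0.08 rad and height (world z) of open_box below 0.01 m), for 0.2 s.
2. the closed blue box is locked over the lugs of the green box (x of open_box in the frame of base_box between -0.004 and 0.004 m and y of open_box in the frame of base_box between -0.004 and 0.004 m and z of open_box in the frame of base_box between 0.05 and 0.056 m and angle between the x axis of open_box and the x axis of base_box, either way round below 0.08 rad and x of lid in the frame of open_box between -0.004 and 0.004 m and y of lid in the frame of open_box between -0.004 and 0.004 m and z of lid in the frame of open_box between 0.04 and 0.046 m and angle between the x axis of lid and the x axis of open_box, either way round below 0.08 rad), for 0.2 s.
At the end, for the whole second after the job is handed in: Lid on the blue box (within 4 mm each way, 43 mm up +-3), sample inside; blue box locked on the green one (within 4 mm each way, 53 mm up +-3); both parallel within 0.08 rad; green box upright on the bench, moved under 40 mm; all at rest (all of step 2 and x of coupon in the frame of open_box between -0.06 and 0.06 m and y of coupon in the frame of open_box between -0.03 and 0.03 m and z of coupon in the frame of open_box between 0.01 and 0.045 m and linear speed of each of lid, open_box, base_box below 0.02 m/s and angle between base_box's own z axis and vertical below 0.05 rad and height (world z) of base_box below 0.005 m and distance of base_box from where it was at the start of the episode below 0.04 m); the robot touches nothing.
It fails at once if the blue box or the lid is dropped (falls freely faster than 0.6 m/s) ((linear speed of open_box above 0.6 m/s and contact force between the fingers and open_box below 0.1 N) or (linear speed of lid above 0.6 m/s and contact force between anything else and lid below 0.1 N)).
It fails at once if the green box is pushed more than 40 mm (distance of base_box from where it was at the start of the episode above 0.04 m).
It fails at once if another thing on the bench is moved more than 30 mm (distance of any of flat_box, dish, bottle, beaker, meter, spatula, bowl from where it was at the start of the episode above 0.03 m).
It also fails if it takes over 67 s, if anything falls off the work surface, if the arm or the gripper's body presses on something with over 40 N, if the wrist force passes 120 N, or if a joint passes its speed limit or range.

## Working session

There is one attempt and no reset: what is moved stays moved. The work goes in short steps, Python scripts to look and compute and a tool call to move; the robot and the scene stay as the last step left them, time stands still between calls to the robot, and variables do not carry over. Pictures are saved under pics/ and viewed, at most 10 in all, crops included, and the job is handed in when it is done.

Besides the shell and the picture viewer there is one more tool, called after "Request:" in YAML: its name, and indented under it one key for each argument. jog_arm: Moves the arm, as the interface text tells. Its arguments: {"type":"object","properties":{"steps":{"type":"array","items":{"type":"array","items":{"type":"number"}}}},"required":["steps"]}

```bash
ls; mkdir -p pics; python3 - <<'E'
from plant import env
import cv2,numpy as np
s=env.sense();print({k:np.round(v,3).tolist() for k,v in s.items()})
a=env.grab_frame("top");b=env.grab_frame("side")
for n,i in(("top",a),("side",b)):
    cv2.imwrite(f"pics/{n}0.png",i[:,:,::-1]);c=env.calibration(n);print(n,np.round(c["mtx"],1).tolist(),np.round(c["world_to_cam"],3).tolist())
print(np.round(env.calibration("wrist")["hand_eye"],4).tolist(),env.calibration("wrist")["mtx"])
E
```

```text
pics
{'t': 0.0, 'q': [62.252, 30.279, 82.156, -0.001, 67.689, -10.229], 'dq': [-0.037, -0.106, -0.001, -0.061, 0.006, -0.07], 'joint_efforts': [-0.003, -44.005, -17.659, 0.063, 0.058, -0.0], 'position': [0.188, 0.595, 0.233], 'orientation': [-179.878, -0.021, 162.481], 'contact_force': [0.409, -0.033, 0.31], 'wrist_torque': [0.029, -0.016, 0.033], 'grasp_force': 0.0, 'grip_width': 0.998}
top [[503.8, 0.0, 272.9], [0.0, 503.8, 218.7], [0.0, 0.0, 1.0]] [[0.01, -1.0, -0.004, 0.012], [-0.998, -0.01, -0.057, 0.567], [0.057, 0.005, -0.998, 1.287], [0.0, 0.0, 0.0, 1.0]]
side [[418.1, 0.0, 278.7], [0.0, 418.1, 210.4], [0.0, 0.0, 1.0]] [[0.889, -0.457, -0.003, -0.52], [-0.259, -0.499, -0.827, 0.184], [0.377, 0.736, -0.562, 0.881], [0.0, 0.0, 0.0, 1.0]]
[[-0.0004, -0.9707, -0.2402, 0.065], [1.0, -0.0006, 0.0006, 0.0007], [-0.0008, -0.2402, 0.9707, -0.1509], [0.0, 0.0, 0.0, 1.0]] [[375.27537849   0.         279.68852991]
 [  0.         375.27537849 209.94139422]
 [  0.           0.           1.        ]]
```

View pics/top0.png

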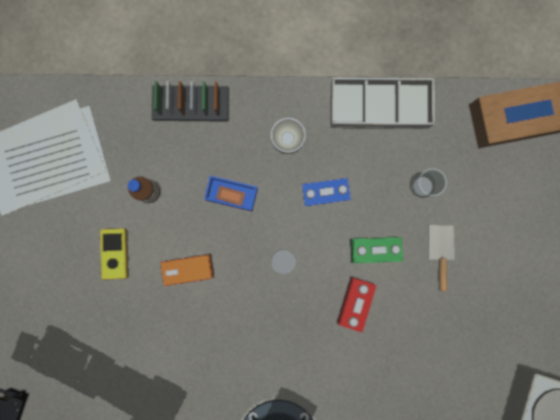

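View pics/side0.png

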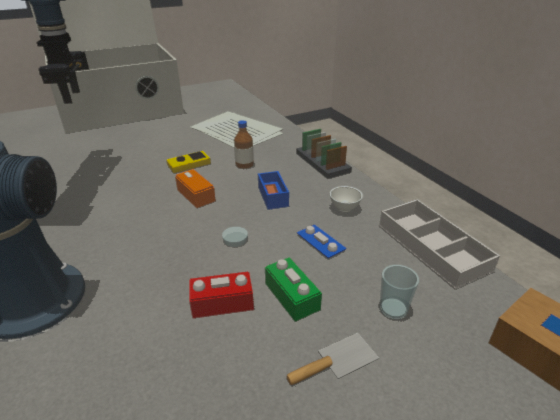

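The top view shows the open blue box at about (231,194), the blue lid at (326,192) and the green box at (377,250). The red look-alike is at (357,305). The side view agrees: blue box (273,189), lid (321,241), green box (292,287). Next I'll measure these roughly from the two fixed views.

```bash
cat > h.py <<'E'
import numpy as np,cv2
from scipy.spatial.transform import Rotation as R
from plant import env
HSV=dict(blue=((105,120,40),(130,255,255)),green=((45,110,30),(85,255,255)))
def tool():
    s=env.sense();T=np.eye(4);T[:3,:3]=R.from_euler('xyz',s['orientation'],degrees=True).as_matrix();T[:3,3]=s['position'];return T
def view(name):
    c=env.calibration(name)
    P=tool()@c['hand_eye'] if name=='wrist' else np.linalg.inv(c['world_to_cam'])
    return env.grab_frame(name),c['mtx'],P
def rays(px,v):
    p=np.atleast_2d(px);d=np.c_[p,np.ones(len(p))]@np.linalg.inv(v[1]).T@v[2][:3,:3].T
    return v[2][:3,3],d/np.linalg.norm(d,axis=1)[:,None]
def onplane(px,v,z):
    o,d=rays(px,v);return o+d*((z-o[2])/d[:,2])[:,None]
def tri(pvs):
    A=0;b=0
    for px,v in pvs:
        o,d=rays(px,v);M=np.eye(3)-np.outer(d[0],d[0]);A=A+M;b=b+M@o
    return np.linalg.solve(A,b)
def proj(X,v):
    q=np.linalg.inv(v[2])@np.r_[X,1];q=v[1]@q[:3];return q[:2]/q[2]
def mask(img,col):
    return cv2.inRange(cv2.cvtColor(img,cv2.COLOR_RGB2HSV),*HSV[col])
def blobs(m,amin=60):
    m=cv2.morphologyEx(m,cv2.MORPH_CLOSE,np.ones((3,3)))
    cs,_=cv2.findContours(m,cv2.RETR_EXTERNAL,cv2.CHAIN_APPROX_NONE)
    return sorted([c for c in cs if cv2.contourArea(c)>amin],key=cv2.contourArea,reverse=True)
def white_in(img,cont,amin=6):
    "centroids of white blobs inside the hull of a coloured contour"
    h=np.zeros(img.shape[:2],np.uint8);cv2.fillConvexPoly(h,cv2.convexHull(cont),255)
    w=cv2.inRange(cv2.cvtColor(img,cv2.COLOR_RGB2HSV),(0,0,120),(180,90,255))&h
    n,_,st,ce=cv2.connectedComponentsWithStats(w)
    return sorted([(int(st[i,4]),ce[i].round(1).tolist()) for i in range(1,n) if st[i,4]>=amin],reverse=True)
E
python3 - <<'E'
from h import *
for n in("top","side"):
    v=view(n)
    for col in HSV:
        for c in blobs(mask(v[0],col)):
            r=cv2.minAreaRect(c);print(n,col,cv2.contourArea(c),np.round(r[0],1),np.round(r[1],1),round(r[2],1),white_in(v[0],c))
            if n=="top" and cv2.contourArea(c)<3000:
                for z in(0.01,0.05):
                    B=onplane(cv2.boxPoints(r),v,z);e=B[1:3]-B[:2];L=np.linalg.norm(e,axis=1);k=e[L.argmax()]
                    print('  z',z,'centre',B.mean(0).round(4),'size',L.round(4),'yaw',np.degrees(np.arctan2(k[1],k[0])).round(1))
E
```

```text
top blue 1084.5 [230.5 193. ] [48.3 23.9] 13.4 [(15, [242.3, 193.3]), (11, [240.1, 204.0]), (11, [217.2, 197.1]), (10, [217.9, 190.7])]
  z 0.01 centre [0.6333 0.1291 0.01  ] size [0.0626 0.1263] yaw -102.9
  z 0.05 centre [0.629  0.1255 0.05  ] size [0.0607 0.1224] yaw -102.9
top blue 794.0 [325.8 191.6] [21.1 45. ] 82.1 [(110, [326.3, 191.2]), (67, [342.1, 189.1]), (63, [310.0, 193.6])]
  z 0.01 centre [ 0.6393 -0.1194  0.01  ] size [0.1174 0.0553] yaw -81.6
  z 0.05 centre [ 0.6348 -0.1154  0.05  ] size [0.1138 0.0536] yaw -81.6
top blue 547.0 [528.8 111. ] [13.4 45.2] 79.1 []
  z 0.01 centre [ 0.8571 -0.6513  0.01  ] size [0.1192 0.0355] yaw -78.5
  z 0.05 centre [ 0.846 -0.631  0.05 ] size [0.1155 0.0344] yaw -78.5
top blue 88.5 [133.5 185. ] [10. 11.] 90.0 []
  z 0.01 centre [0.6518 0.3829 0.01  ] size [0.0288 0.0263] yaw -89.4
  z 0.05 centre [0.6469 0.3715 0.05  ] size [0.0279 0.0255] yaw -89.4
top green 919.0 [376.5 249.6] [22.6 48.7] 88.2 [(136, [378.4, 249.9]), (85, [361.4, 250.4]), (84, [395.2, 249.3])]
  z 0.01 centre [ 0.4898 -0.2512  0.01  ] size [0.1261 0.0583] yaw -87.6
  z 0.05 centre [ 0.4899 -0.2431  0.05  ] size [0.1222 0.0565] yaw -87.6
side blue 730.5 [274.6 188.7] [38.5 24.2] 72.9 [(6, [268.2, 192.0])]
side blue 488.0 [320.6 240.6] [48.  18.2] 36.9 [(124, [316.4, 233.4]), (57, [332.2, 246.0])]
side blue 190.5 [553.7 323.7] [19.7 13.9] 31.0 []
side green 1749.5 [293.2 287.3] [66.  37.6] 53.1 [(120, [292.1, 274.0]), (92, [303.1, 287.9]), (70, [281.7, 263.3])]
```

Request:
jog_arm:
  steps:
    - [1, -54, -30, 0, 0, 0, 0]
    - [1, -54, -30, 0, 0, 0, 0]
    - [1, -54, -30, 0, 0, 0, 0]
    - [1, -54, -30, 0, 0, 0, 0]
    - [1, -54, -30, 0, 0, 0, 0]
    - [1, -54, -30, 0, 0, 0, 0]
    - [1, -54, -30, 0, 0, 0, 0]
    - [1, -54, -30, 0, 0, 0, 0]
    - [1, -54, -30, 0, 0, 0, 0]
    - [1, -54, -30, 0, 0, 0, 0]

```text
t: 1.45
position: [0.6139, 0.1457, 0.2334]
orientation: [180.0, -0.0, 162.5]
contact_force: [0.4, 1.1, -0.5]
grip_width: 1.001
grasp_force: 0.0
```

Request:
jog_arm:
  steps:
    - [1, 0, 0, 0, 0, 0, 10]
    - [1, 0, 0, 0, 0, 0, 10]
    - [1, 0, 0, 0, 0, 0, 10]
    - [1, 0, 0, 0, 0, 0, 10]
    - [1, 0, 0, 0, 0, 0, 10]
    - [1, 0, 0, 0, 0, 0, 10]
    - [1, 0, 0, 0, 0, 0, 10]
    - [1, 0, 0, 0, 0, 0, 10]
    - [1, 0, 0, 0, 0, 0, 0]
    - [1, 0, 0, 0, 0, 0, 0]

```text
t: 2.7
position: [0.6126, 0.1473, 0.2334]
orientation: [-180.0, 0.0, 82.6]
contact_force: [0.5, 0.2, 0.1]
grip_width: 0.998
grasp_force: 0.0
```

```bash
cat >> h.py <<'E'
def go(pos,yaw=None):
    "shift in present tool axes (mm) and turn about tool z (deg, least, half turn allowed)"
    T=tool();d=T[:3,:3].T@(np.array(pos)-T[:3,3])*1000;y=env.sense()['orientation'][2]
    t=None if yaw is None else round(((y-yaw+90)%180)-90,2)
    print('shift',d.round(1),'len',np.linalg.norm(d).round(),'turn z',t)
def st():
    s=env.sense();print('t',round(s['t'],2),np.round(s['position'],4),np.round(s['orientation'],2),'F',np.round(s['contact_force'],1),'g',round(s['grip_width'],3),round(s['grasp_force'],1))
E
python3 - <<'E'
from h import *
st();v=view("wrist");cv2.imwrite("pics/w1.png",v[0][:,:,::-1])
for c in blobs(mask(v[0],"blue"),400):
    r=cv2.minAreaRect(c);print(np.round(r[0]),np.round(r[1]),r[2],white_in(v[0],c,50))
go([0.63,.127,.233],77.1)
E
```

```text
t 2.7 [0.6126 0.1473 0.2334] [-179.98    0.     82.62] F [0.5 0.2 0.1] g 0.998 0.0
[303. 204.] [ 70. 129.] 5.710593223571777 []
shift [-17.9  19.8   0.4] len 27.0 turn z 5.49
```

View pics/w1.png

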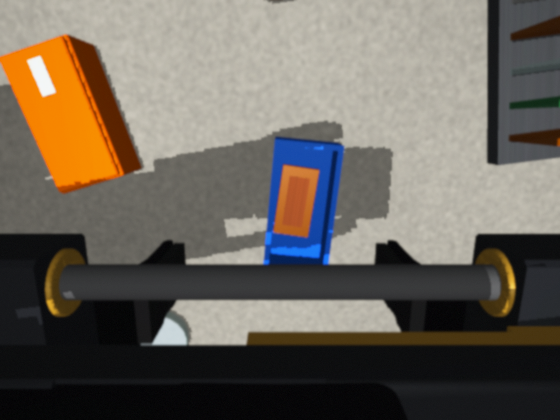

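The wrist view shows the open box centred near (303,204) with the sample inside. The gripper hides everything below row 235, so I'll back off along tool -x and take two views of each thing.

Request:
jog_arm:
  steps:
    - [1, -40, 15, 0, 0, 0, 5]
    - [1, 0, 0, 0, 0, 0, 0]
    - [1, 0, 0, 0, 0, 0, 0]

```text
t: 3.12
position: [0.6222, 0.1058, 0.2335]
orientation: [-180.0, -0.0, 77.5]
contact_force: [0.1, 0.6, 1.1]
grip_width: 1.004
grasp_force: 0.0
```

```bash
cat >> h.py <<'E'
import pickle
def save(name):
    v=view("wrist");pickle.dump(v,open(f"{name}.pkl","wb"));st();return v
def load(name): return pickle.load(open(f"{name}.pkl","rb"))
E
python3 -c "from h import *;save('box1')"
```

```text
t 3.17 [0.6221 0.1062 0.2335] [-1.7997e+02 -2.0000e-02  7.7540e+01] F [0.1 0.1 0.6] g 1.003 0.0
```

Request:
jog_arm:
  steps:
    - [1, -50, 0, 0, 0, 0, 0]
    - [1, 0, 0, 0, 0, 0, 0]
    - [1, 0, 0, 0, 0, 0, 0]

```text
t: 3.55
position: [0.6115, 0.0578, 0.2337]
orientation: [180.0, -0.0, 77.5]
contact_force: [-0.1, 0.3, -0.4]
grip_width: 0.995
grasp_force: 0.0
```

```bash
python3 -c "
from h import *;save('box2');go([0.635,-.17,.233],98.3);go([0.635,-.23,.233])"
```

```text
t 3.6 [0.6116 0.0581 0.2337] [ 1.7999e+02 -4.0000e-02  7.7540e+01] F [ 0.5  0.4 -0.9] g 1.001 0.0
shift [-217.7   72.     0.5] len 229.0 turn z -20.76
shift [-276.3   85.     0.5] len 289.0 turn z None
```

Request:
jog_arm:
  steps:
    - [1, -54, 18, 0, 0, 0, 0]
    - [1, -54, 18, 0, 0, 0, 0]
    - [1, -54, 18, 0, 0, 0, 0]
    - [1, -54, 18, 0, 0, 0, 0]
    - [1, 0, 0, 0, 0, 0, -10.3]
    - [1, 0, 0, 0, 0, 0, -10.3]
    - [1, 0, 0, 0, 0, 0, 0]
    - [1, 0, 0, 0, 0, 0, 0]

```text
t: 4.6
position: [0.6354, -0.1686, 0.2335]
orientation: [180.0, -0.0, 98.0]
contact_force: [0.3, 0.2, -0.1]
grip_width: 1.001
grasp_force: 0.0
```

```bash
python3 -c "from h import *;save('lid1')"
```

```text
t 4.65 [ 0.6353 -0.1687  0.2336] [179.99  -0.    98.04] F [-0.1 -0.  -0.1] g 0.997 0.0
```

Request:
jog_arm:
  steps:
    - [1, -55, 0, 0, 0, 0, 0]
    - [1, 0, 0, 0, 0, 0, 0]
    - [1, 0, 0, 0, 0, 0, 0]

```text
t: 5.03
position: [0.6425, -0.2236, 0.2333]
orientation: [-180.0, -0.1, 98.0]
contact_force: [-0.3, 1.3, -0.7]
grip_width: 1.002
grasp_force: 0.0
```

```bash
python3 -c "
from h import *;save('lid2');go([0.49,-.305,.233],92.4)"
```

```text
t 5.08 [ 0.6425 -0.2231  0.2334] [-1.7997e+02 -6.0000e-02  9.8060e+01] F [0.6 1.3 0.3] g 1.001 0.0
shift [ -59.7 -162.5    0.4] len 173.0 turn z 5.66
```

Request:
jog_arm:
  steps:
    - [1, -20, -54, 0, 0, 0, 0]
    - [1, -20, -54, 0, 0, 0, 0]
    - [1, -20, -54, 0, 0, 0, 0]
    - [1, 0, 0, 0, 0, 0, 5.6]
    - [1, 0, 0, 0, 0, 0, 0]
    - [1, 0, 0, 0, 0, 0, 0]

```text
t: 5.82
position: [0.4914, -0.3053, 0.2337]
orientation: [180.0, 0.0, 92.6]
contact_force: [-0.1, -0.2, 0.2]
grip_width: 0.997
grasp_force: 0.0
```

```bash
python3 -c "from h import *;save('gr1')"
```

```text
t 5.88 [ 0.4915 -0.3053  0.2336] [179.99   0.    92.63] F [ 0.5 -0.6 -0. ] g 1.0 0.0
```

Request:
jog_arm:
  steps:
    - [1, -55, 0, 0, 0, 0, 0]
    - [1, 0, 0, 0, 0, 0, 0]
    - [1, 0, 0, 0, 0, 0, 0]

```text
t: 6.25
position: [0.4933, -0.3603, 0.2331]
orientation: [-180.0, -0.1, 92.5]
contact_force: [-0.5, 0.1, -1.0]
grip_width: 1.0
grasp_force: 0.0
```

```bash
python3 - <<'E'
from h import *
save('gr2')
canvas=[]
for n,col in(('box1','blue'),('box2','blue'),('lid1','blue'),('lid2','blue'),('gr1','green'),('gr2','green')):
    v=load(n);canvas.append(v[0][:300])
    for c in blobs(mask(v[0],col),1500):
        r=cv2.minAreaRect(c);print(n,cv2.contourArea(c),np.round(r[0],1),np.round(r[1],1),round(r[2],1),white_in(v[0],c,80))
im=np.vstack([np.hstack(canvas[i:i+2]) for i in(0,2,4)])
cv2.imwrite("pics/six.png",cv2.resize(im,(740,594),interpolation=cv2.INTER_AREA)[:,:,::-1])
E
```

```text
t 6.3 [ 0.4932 -0.3599  0.2331] [-1.7995e+02 -9.0000e-02  9.2550e+01] F [-0.  -0.   0.1] g 0.999 0.0
box1 9324.5 [284.5 163.5] [137.  71.] 90.0 []
box2 10363.0 [284.  106.5] [147.  74.] 90.0 []
lid1 7136.0 [290.5 132. ] [ 61. 124.] -0.0 [(729, [290.9, 135.0]), (474, [290.5, 89.4]), (362, [291.3, 178.6])]
lid2 7992.5 [291.5  72.5] [133.  63.] 90.0 [(798, [292.2, 73.5]), (553, [291.8, 25.5]), (409, [291.9, 120.6])]
gr1 10044.0 [280.5 119.5] [145.  73.] 90.0 [(978, [280.5, 123.0]), (543, [281.3, 69.1]), (392, [280.3, 172.9])]
gr2 9092.5 [280.5  65.5] [131.  75.] 90.0 [(1041, [281.3, 51.8]), (580, [280.6, 107.8]), (276, [280.7, 4.7])]
```

View pics/six.png

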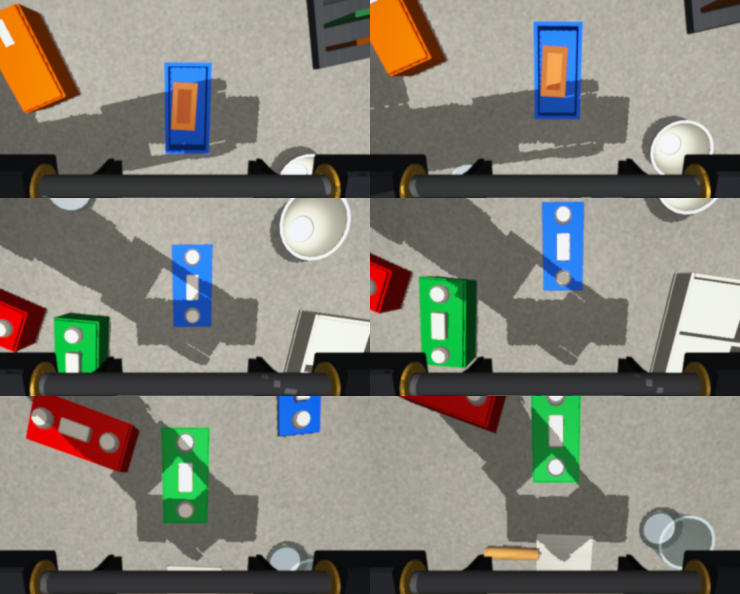

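The six views show the box rim whole in box1 and box2, and the lid with its lugs and rib in both lid views. The green box is whole in gr1 and cut off at the top in gr2, but lid2 also shows it whole at left. Now I'll compute the poses.

```bash
cat >> h.py <<'E'
def whites(img,cont,amin=150):
    h=np.zeros(img.shape[:2],np.uint8);cv2.fillConvexPoly(h,cv2.convexHull(cont),255)
    w=cv2.morphologyEx(cv2.inRange(cv2.cvtColor(img,cv2.COLOR_RGB2HSV),(0,0,45),(180,95,255))&h,cv2.MORPH_OPEN,np.ones((5,5)))
    cs,_=cv2.findContours(w,cv2.RETR_EXTERNAL,cv2.CHAIN_APPROX_NONE)
    L=[]
    for c in cs:
        if cv2.contourArea(c)>amin: m=cv2.moments(c);L.append((m['m10']/m['m00'],m['m01']/m['m00']))
    return np.array(sorted(L,key=lambda p:p[1]))
def rect(cont,v,z):
    P=onplane(cont[:,0,:].astype(float),v,z)[:,:2]
    r=cv2.minAreaRect((P*1000).astype(np.float32));B=cv2.boxPoints(r);e=B[1:3]-B[:2];L=np.linalg.norm(e,axis=1);k=e[L.argmax()]
    return np.array(r[0]),L.max(),L.min(),np.degrees(np.arctan2(k[1],k[0]))%180
E
python3 - <<'E'
from h import *
def cont(n,col,near):
    v=load(n);b=blobs(mask(v[0],col),1500);p=proj(near,v)
    return v,min(b,key=lambda c:np.linalg.norm(np.mean(c[:,0],0)-p))
for nm,col,ns,z,near in(('lid','blue',('lid1','lid2'),.01,[.637,-.118,.01]),('green','green',('gr1','lid2'),.053,[.49,-.245,.05]),('box','blue',('box1','box2'),.048,[.63,.127,.048])):
    V=[cont(n,col,near) for n in ns]
    for n,(v,c) in zip(ns,V):
        r=rect(c,v,z);print(nm,n,'rect centre',r[0].round(1),'size',np.round(r[1:3],1),'yaw',round(r[3],2))
    if nm!='box':
        W=[whites(v[0],c) for v,c in V];print(' whites',[w.round(1).tolist() for w in W])
        T=np.array([tri([(W[i][k],V[i][0]) for i in(0,1)]) for k in range(3)])*1000;d=T[0]-T[2]
        print(' tri',T.round(1).tolist(),'span',np.linalg.norm(d).round(1),'yaw',np.degrees(np.arctan2(d[1],d[0])).round(2))
        for W_,(v,c) in zip(W,V):
            Q=onplane(W_,v,z+.009)*1000;print(' onplane',Q[:,:2].round(1).tolist())
    else:
        C=[]
        for v,c in V:
            p=c[:,0].astype(float);C.append([p[np.argmin(p@k)] for k in np.array([[1,1],[-1,1],[1,-1],[-1,-1]])])
        T=np.array([tri([(C[i][k],V[i][0]) for i in(0,1)]) for k in range(4)])*1000;print(' corners',T.round(1).tolist(),T.mean(0).round(1))
E
```

```text
lid lid1 rect centre [ 639.7 -118.2] size [119.1  58.2] yaw 98.62
lid lid2 rect centre [ 639.5 -118.3] size [118.9  58. ] yaw 98.35
 whites [[[290.5, 89.4], [291.0, 135.0], [290.7, 177.8]], [[291.8, 25.5], [292.2, 73.4], [291.9, 120.6]]]
 tri [[633.4, -76.6, 13.8], [639.7, -118.0, 21.2], [645.8, -159.6, 14.6]] span 83.9 yaw 98.49
 onplane [[633.3, -77.0], [639.8, -118.1], [645.5, -158.9]]
 onplane [[633.4, -77.7], [639.8, -117.8], [645.7, -159.5]]
green gr1 rect centre [ 489.6 -244.1] size [121.4  60.9] yaw 92.6
green lid2 rect centre [ 498.7 -241.8] size [123.1  74.6] yaw 92.59
 whites [[[280.2, 70.7], [280.5, 123.0], [280.4, 172.0]], [[104.9, 145.0], [104.2, 193.2], [106.3, 237.6]]]
 tri [[487.7, -202.2, 56.3], [489.7, -244.1, 59.6], [491.6, -286.1, 56.8]] span 84.0 yaw 92.69
 onplane [[487.7, -202.9], [489.8, -244.1], [491.6, -285.4]]
 onplane [[490.2, -201.4], [490.8, -243.4], [493.8, -284.0]]
box box1 rect centre [630.7 127.7] size [123.3  62. ] yaw 77.09
box box2 rect centre [630.7 127.7] size [123.2  62.2] yaw 77.26
 corners [[615.1, 194.1, 48.4], [674.0, 180.1, 48.8], [588.4, 76.2, 54.6], [646.7, 61.3, 48.2]] [631.1 127.9  50. ]
```

All the checks hold: 84 mm lug span, rib top at 21 mm, rim at 48–50 mm, sizes within 1 mm. A third lid view with the tool turned 90° will show any hand-eye offset, since the fit leaves only 1.5 mm.

Request:
jog_arm:
  steps:
    - [1, 60, 17, 0, 0, 0, 0]
    - [1, 60, 17, 0, 0, 0, 0]
    - [1, 60, 17, 0, 0, 0, 0]
    - [1, 58, 16, 0, 0, 0, 0]
    - [1, 0, 0, 0, 0, 0, 10.5]
    - [1, 0, 0, 0, 0, 0, 10.5]
    - [1, 0, 0, 0, 0, 0, 10.5]
    - [1, 0, 0, 0, 0, 0, 10.5]

```text
t: 7.3
position: [0.5493, -0.1188, 0.2336]
orientation: [-180.0, 0.0, 50.3]
contact_force: [0.4, -0.3, -0.0]
grip_width: 0.995
grasp_force: 0.0
```

Request:
jog_arm:
  steps:
    - [1, 0, 0, 0, 0, 0, 10.5]
    - [1, 0, 0, 0, 0, 0, 10.5]
    - [1, 0, 0, 0, 0, 0, 10.5]
    - [1, 0, 0, 0, 0, 0, 10.5]
    - [1, 0, 0, 0, 0, 0, 0]
    - [1, 0, 0, 0, 0, 0, 0]

```text
t: 8.05
position: [0.5495, -0.1197, 0.2336]
orientation: [-180.0, 0.0, 8.7]
contact_force: [-0.3, 0.3, -0.0]
grip_width: 1.003
grasp_force: 0.0
```

```bash
python3 - <<'E'
from h import *
v=save('lid3')
for c in blobs(mask(v[0],'blue'),1500):
    r=rect(c,v,.01);print(np.mean(c[:,0],0),r[0].round(1),np.round(r[1:],1));w=whites(v[0],c)
    print(w.round(1).tolist(),(onplane(w,v,.019)*1000).round(1).tolist())
    p=r[0]
    if abs(p[0]-639)<20 and abs(p[1]+118)<20:
        D=(np.array([639.6,-118.2])-p)/1  # lid1/2 minus lid3
        rot=lambda a:R.from_euler('xyz',[180,0,a],degrees=True).as_matrix()[:2,:2]
        e=np.linalg.solve(rot(98.05)-rot(env.sense()['orientation'][2]),D);print('e tool mm',e.round(2),'true lid',(np.array([639.6,-118.2])-rot(98.05)@e).round(1))
E
```

```text
t 8.1 [ 0.5496 -0.1199  0.2336] [-1.7999e+02  1.0000e-02  8.6400e+00] F [ 0.1 -0.3 -1.2] g 1.002 0.0
[293.27100271  90.6097561 ] [ 639.2 -118.3] [119.5  57.4  98.7]
[[293.9, 91.0], [249.0, 91.1], [337.8, 91.5]] [[639.7, -118.5, 19.0], [633.3, -77.2, 19.0], [645.4, -159.0, 19.0]]
e tool mm [-0.16  0.2 ] true lid [ 639.4 -118.1]
[48.33259424 68.10864745] [624.  114.3] [102.2  70.   77.2]Traceback (most recent call last):
  File "<stdin>", line 5, in <module>
  File "h.py", line 15, in onplane
    o,d=rays(px,v);return o+d*((z-o[2])/d[:,2])[:,None]
        ~~~~^^^^^^
  File "h.py", line 12, in rays
    p=np.atleast_2d(px);d=np.c_[p,np.ones(len(p))]@np.linalg.inv(v[1]).T@v[2][:3,:3].T
                          ~~~~~~~~~~~~~~~~~~~~~~~~^~~~~~~~~~~~~~~~~~~~~~
ValueError: matmul: Input operand 1 has a mismatch in its core dimension 0, with gufunc signature (n?,k),(k,m?)->(n?,m?) (size 3 is different from 1)
```

The hand-eye offset is only about 0.2 mm. The lid is at (0.6395, -0.118) with yaw 98.5. I'll turn back and go above it.

Request:
jog_arm:
  steps:
    - [0.5, 0, 0, 0, 0, 0, -10]
    - [0.5, 0, 0, 0, 0, 0, -10]
    - [0.5, 0, 0, 0, 0, 0, -10]
    - [0.5, 0, 0, 0, 0, 0, -10]
    - [0.5, 0, 0, 0, 0, 0, -10]
    - [0.5, 0, 0, 0, 0, 0, -10]
    - [0.5, 0, 0, 0, 0, 0, -10]
    - [0.5, 0, 0, 0, 0, 0, -10]
    - [0.5, 0, 0, 0, 0, 0, -9.9]

```text
t: 9.22
position: [0.5497, -0.1203, 0.2335]
orientation: [-180.0, -0.0, 98.8]
contact_force: [0.6, 1.1, 0.6]
grip_width: 0.503
grasp_force: 0.0
```

Request:
jog_arm:
  steps:
    - [0.5, -6, 45, 40, 0, 0, 0]
    - [0.5, -6, 44, 40, 0, 0, 0]
    - [0.5, 0, 0, 50, 0, 0, 0]
    - [0.5, 0, 0, 30, 0, 0, 0]
    - [0.5, 0, 0, 0, 0, 0, 0]
    - [0.5, 0, 0, 0, 0, 0, 0]

```text
t: 9.98
position: [0.6405, -0.1196, 0.0748]
orientation: [179.9, 0.1, 98.4]
contact_force: [0.2, -0.6, 0.3]
grip_width: 0.502
grasp_force: 0.0
```

```bash
python3 -c "
from h import *;st();go([.6395,-.1181,.0235],98.5)"
```

```text
t 9.97 [ 0.6405 -0.1196  0.0748] [1.7989e+02 6.0000e-02 9.8420e+01] F [ 0.2 -0.6  0.3] g 0.502 0.0
shift [ 1.7 -0.9 51.3] len 51.0 turn z -0.08
```

Request:
jog_arm:
  steps:
    - [0.5, 1.7, -0.9, 20, 0, 0, 0]
    - [0.5, 0, 0, 20, 0, 0, 0]
    - [0.5, 0, 0, 11.3, 0, 0, 0]
    - [0.5, 0, 0, 0, 0, 0, 0]
    - [0, 0, 0, 0, 0, 0, 0]
    - [0, 0, 0, 0, 0, 0, 0]
    - [0, 0, 0, 0, 0, 0, 0]
    - [0, 0, 0, 0, 0, 0, 0]

```text
t: 10.98
position: [0.6386, -0.1178, 0.0224]
orientation: [180.0, 0.0, 98.4]
contact_force: [-0.2, 0.5, 0.2]
grip_width: 0.202
grasp_force: 30.0
```

```bash
python3 -c "
from h import *;st();go([.6395,-.1181,.0235],98.5)"
```

```text
t 10.97 [ 0.6386 -0.1178  0.0224] [1.7999e+02 1.0000e-02 9.8380e+01] F [-0.2  0.5  0.2] g 0.202 30.0
shift [-0.4  0.9 -1.1] len 1.0 turn z -0.12
```

The rib is gripped at 17.6 mm opening, as expected. Now I'll lift and carry it over the box.

Request:
jog_arm:
  steps:
    - [0, 0, 0, -10, 0, 0, 0]
    - [0, 0, 0, -30, 0, 0, 0]
    - [0, 0, 0, -40, 0, 0, 0]
    - [0, 0, 0, -40, 0, 0, 0]
    - [0, 35, 4, 0, 0, 0, 0]
    - [0, 42, 5, 0, 0, 0, 0]
    - [0, 42, 5, 0, 0, 0, 0]
    - [0, 42, 5, 0, 0, 0, 0]
    - [0, 42, 5, 0, 0, 0, 0]
    - [0, 41, 4, 0, 0, 0, 0]

```text
t: 12.22
position: [0.6304, 0.1291, 0.1429]
orientation: [180.0, 0.0, 98.4]
contact_force: [-0.0, -0.0, -0.5]
grip_width: 0.205
grasp_force: 30.0
```

Request:
jog_arm:
  steps:
    - [0, 0, 0, 0, 0, 0, 7]
    - [0, 0, 0, 0, 0, 0, 7]
    - [0, 0, 0, 0, 0, 0, 7.2]
    - [0, 0, 0, 40, 0, 0, 0]
    - [0, 0, 0, 0, 0, 0, 0]
    - [0, 0, 0, 0, 0, 0, 0]
    - [0, 0, 0, 0, 0, 0, 0]

```text
t: 13.1
position: [0.6317, 0.1277, 0.1039]
orientation: [179.8, -0.0, 77.2]
contact_force: [-0.0, -0.4, -0.4]
grip_width: 0.205
grasp_force: 30.0
```

```bash
python3 - <<'E'
from h import *
st();go([.6309,.1282,.0654],77.1)
v=view("side");p=proj([.63,.128,.08],v).astype(int)
c=v[0][p[1]-60:p[1]+60,p[0]-80:p[0]+80];cv2.imwrite("pics/s1.png",cv2.resize(c,None,fx=4,fy=4,interpolation=2)[:,:,::-1])
E
```

```text
t 13.1 [0.6317 0.1277 0.1039] [ 1.7984e+02 -4.0000e-02  7.7180e+01] F [-0.  -0.4 -0.4] g 0.205 30.0
shift [ 0.3 -1.  38.5] len 39.0 turn z 0.08
```

View pics/s1.png

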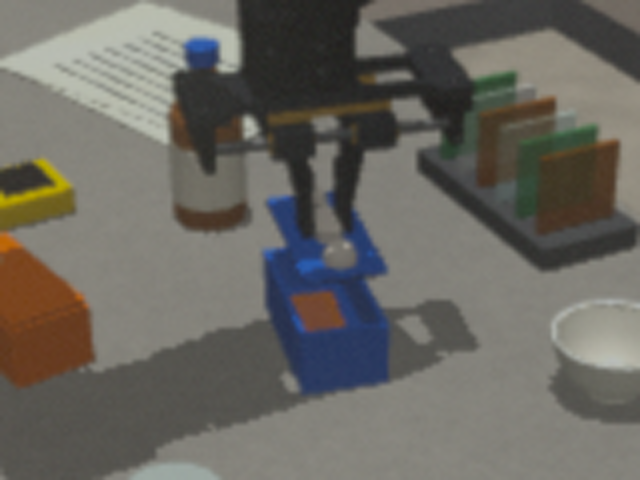

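The lid hangs level and parallel above the box at about (325,240) in the crop, and the sample is inside. I'll lower it to just above the rim and check.

Request:
jog_arm:
  steps:
    - [0, 0.3, -1, 10, 0, 0, 0]
    - [0, 0, 0, 15, 0, 0, 0]
    - [0, 0, 0, 4, 0, 0, 0]
    - [0, 0, 0, 0, 0, 0, 0]
    - [0, 0, 0, 0, 0, 0, 0]

```text
t: 13.78
position: [0.63, 0.1282, 0.0733]
orientation: [180.0, -0.0, 77.2]
contact_force: [0.1, 0.7, -1.4]
grip_width: 0.203
grasp_force: 30.0
```

```bash
python3 -c "
from h import *;st();go([.6309,.1282,.0654],77.1)"
```

```text
t 13.78 [0.63   0.1282 0.0733] [ 1.7998e+02 -1.0000e-02  7.7180e+01] F [ 0.1  0.7 -1.4] g 0.203 30.0
shift [0.2 0.9 7.9] len 8.0 turn z 0.08
```

Request:
jog_arm:
  steps:
    - [0, 0.2, 0.9, 0, 0, 0, 0]
    - [0, 0, 0, 0, 0, 0, 0]
    - [0, 0, 0, 2, 0, 0, 0]
    - [0, 0, 0, 2, 0, 0, 0]
    - [0, 0, 0, 0, 0, 0, 0]

```text
t: 14.4
position: [0.6303, 0.1282, 0.0689]
orientation: [-180.0, 0.0, 77.2]
contact_force: [0.1, -0.2, -0.7]
grip_width: 0.202
grasp_force: 30.0
```

```bash
python3 -c "
from h import *;st();go([.6309,.1282,.0654],77.1)"
```

```text
t 14.4 [0.6303 0.1282 0.0689] [-1.7996e+02  1.0000e-02  7.7180e+01] F [ 0.1 -0.2 -0.7] g 0.202 30.0
shift [0.2 0.5 3.5] len 4.0 turn z 0.08
```

Request:
jog_arm:
  steps:
    - [0, 0.1, 0.4, 1.5, 0, 0, 0]
    - [0, 0, 0, 1, 0, 0, 0]
    - [0, 0, 0, 1, 0, 0, 0]
    - [0, 0, 0, 0, 0, 0, 0]

```text
t: 14.9
position: [0.6309, 0.1282, 0.0656]
orientation: [-180.0, 0.0, 77.2]
contact_force: [0.1, -0.2, -0.7]
grip_width: 0.205
grasp_force: 30.0
```

```bash
python3 -c "
from h import *;st();go([.6309,.1282,.0654],77.1)"
```

```text
t 14.9 [0.6309 0.1282 0.0656] [-179.98    0.     77.18] F [ 0.1 -0.2 -0.7] g 0.205 30.0
shift [ 0.  -0.   0.2] len 0.0 turn z 0.08
```

Request:
jog_arm:
  steps:
    - [0, 0, 0, 0.5, 0, 0, 0]
    - [0, 0, 0, 0.5, 0, 0, 0]
    - [0, 0, 0, 0, 0, 0, 0]

```text
t: 15.28
position: [0.6311, 0.1282, 0.0654]
orientation: [180.0, -0.0, 77.2]
contact_force: [-0.6, -0.4, 5.2]
grip_width: 0.205
grasp_force: 30.0
```

Request:
jog_arm:
  steps:
    - [0.4, 0, 0, 0, 0, 0, 0]
    - [0.4, 0, 0, 0, 0, 0, 0]
    - [0.4, 0, 0, 0, 0, 0, 0]
    - [1, 0, 0, -20, 0, 0, 0]
    - [1, 0, 0, -50, 0, 0, 0]
    - [1, -20, 0, -60, 0, 0, 0]
    - [1, -40, 0, -40, 0, 0, 0]
    - [1, 0, 0, 0, 0, 0, 0]
    - [1, 0, 0, 0, 0, 0, 0]

```text
t: 16.4
position: [0.6173, 0.0702, 0.2343]
orientation: [-180.0, -0.0, 77.1]
contact_force: [-0.8, 0.5, -0.9]
grip_width: 0.968
grasp_force: 0.0
```

```bash
python3 - <<'E'
from h import *
v=save('cl1');c=blobs(mask(v[0],'blue'),1500)[0]
for z in(.053,):
    r=rect(c,v,z);print(r)
w=whites(v[0],c);print(w.round(1).tolist(),(onplane(w,v,.062)*1000).round(1).tolist())
cv2.imwrite("pics/cl1.png",v[0][:260,150:430,::-1])
go([.6308,.1278,.12],77.17)
E
```

```text
t 16.45 [0.6169 0.0706 0.2332] [-1.7988e+02 -1.0000e-02  7.7190e+01] F [ 0.4  1.1 -0.2] g 0.974 0.0
(array([630.92022705, 128.04669189]), np.float32(121.111015), np.float32(61.44383), np.float32(77.12042))
[[280.1, 73.5], [280.5, 125.4], [280.4, 174.3]] [[640.3, 168.2, 62.0], [631.4, 127.9, 62.0], [622.1, 87.6, 62.0]]
shift [ 58.8   1.1 113.2] len 128.0 turn z 0.02
```

View pics/cl1.png

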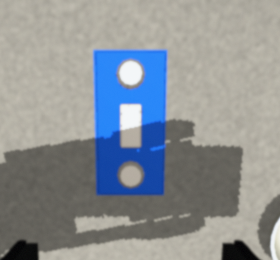

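The lid lies centred on the box (lug line and outline agree within 0.6 mm). Now I'll grasp the closed box.

Request:
jog_arm:
  steps:
    - [1, 30, 0.5, 50, 0, 0, 0]
    - [1, 29, 0.5, 63, 0, 0, 0]
    - [1, 0, 0, 0, 0, 0, 0]
    - [1, 0, 0, 0, 0, 0, 0]
    - [1, 0, 0, 0, 0, 0, 0]

```text
t: 17.08
position: [0.6327, 0.124, 0.1296]
orientation: [179.8, -0.1, 77.2]
contact_force: [0.2, 0.6, 0.1]
grip_width: 1.003
grasp_force: 0.0
```

```bash
python3 -c "
from h import *;st();go([.631,.128,.022],77.17)"
```

```text
t 17.07 [0.6327 0.124  0.1296] [ 1.7976e+02 -5.0000e-02  7.7160e+01] F [0.2 0.6 0.1] g 1.003 0.0
shift [  3.4  -3.  107.6] len 108.0 turn z -0.01
```

Request:
jog_arm:
  steps:
    - [1, 3.4, -1.5, 0, 0, 0, 0]
    - [1, 0, 0, 30, 0, 0, 0]
    - [1, 0, 0, 10, 0, 0, 0]
    - [1, 0, 0, 0, 0, 0, 0]
    - [1, 0, 0, 0, 0, 0, 0]
    - [1, 0, 0, 0, 0, 0, 0]

```text
t: 17.82
position: [0.6311, 0.1281, 0.0883]
orientation: [179.9, -0.0, 77.2]
contact_force: [0.1, -0.5, -0.8]
grip_width: 0.999
grasp_force: 0.0
```

```bash
python3 -c "
from h import *;st();go([.631,.128,.022],77.17)"
```

```text
t 17.82 [0.6311 0.1281 0.0883] [ 1.799e+02 -3.000e-02  7.718e+01] F [ 0.1 -0.5 -0.8] g 0.999 0.0
shift [-0.1 -0.2 66.3] len 66.0 turn z 0.01
```

Request:
jog_arm:
  steps:
    - [1, 0, 0, 20, 0, 0, 0]
    - [1, 0, 0, 25, 0, 0, 0]
    - [1, 0, 0, 15, 0, 0, 0]
    - [1, 0, 0, 6, 0, 0, 0]
    - [1, 0, 0, 0, 0, 0, 0]
    - [1, 0, 0, 0, 0, 0, 0]

```text
t: 18.58
position: [0.6311, 0.1281, 0.0219]
orientation: [179.9, -0.0, 77.2]
contact_force: [-0.3, -0.4, -0.3]
grip_width: 1.0
grasp_force: 0.0
```

```bash
python3 -c "
from h import *;st();go([.631,.128,.022],77.17)"
```

```text
t 18.57 [0.6311 0.1281 0.0219] [ 1.7992e+02 -2.0000e-02  7.7180e+01] F [-0.3 -0.4 -0.3] g 1.0 0.0
shift [-0.1 -0.1 -0.1] len 0.0 turn z 0.01
```

Request:
jog_arm:
  steps:
    - [0, 0, 0, 0, 0, 0, 0]
    - [0, 0, 0, 0, 0, 0, 0]
    - [0, 0, 0, 0, 0, 0, 0]
    - [0, 0, 0, 0, 0, 0, 0]
    - [0, 0, 0, 0, 0, 0, 0]

```text
t: 19.2
position: [0.6306, 0.1281, 0.0215]
orientation: [180.0, -0.0, 77.2]
contact_force: [-1.2, -0.0, 1.2]
grip_width: 0.711
grasp_force: 30.0
```

```bash
python3 -c "
from h import *;st();go([.631,.128,.022],77.17)"
```

```text
t 19.2 [0.6306 0.1281 0.0215] [ 1.7998e+02 -1.0000e-02  7.7180e+01] F [-1.2 -0.   1.2] g 0.711 30.0
shift [ 0.   0.4 -0.5] len 1.0 turn z 0.01
```

The box is gripped at 61.9 mm. Next I'll lift it and carry it over the green box.

Request:
jog_arm:
  steps:
    - [0, 0, 0, -8, 0, 0, 0]
    - [0, 0, 0, -20, 0, 0, 0]
    - [0, 0, 0, -35, 0, 0, 0]
    - [0, 0, 0, -40, 0, 0, 0]
    - [0, 0, 0, -17, 0, 0, 0]
    - [0, 0, 0, 0, 0, 0, 0]
    - [0, 0, 0, 0, 0, 0, 0]

```text
t: 20.08
position: [0.6291, 0.128, 0.1398]
orientation: [-179.8, 0.0, 77.2]
contact_force: [-0.5, -0.1, -4.3]
grip_width: 0.706
grasp_force: 30.0
```

Request:
jog_arm:
  steps:
    - [0, -25, -3, 0, 0, 0, 0]
    - [0, -42, -6, 0, 0, 0, 0]
    - [0, -45, -6, 0, 0, 0, 0]
    - [0, -45, -6, 0, 0, 0, 0]
    - [0, -45, -6, 0, 0, 0, 0]
    - [0, -45, -6, 0, 0, 0, 0]
    - [0, -45, -6, 0, 0, 0, 0]
    - [0, -45, -6, 0, 0, 0, 0]
    - [0, -37, -6, 0, 0, 0, 0]
    - [0, -20, -4, 0, 0, 0, 0]

```text
t: 21.32
position: [0.4881, -0.2451, 0.1398]
orientation: [-179.9, -0.1, 77.1]
contact_force: [0.1, -0.0, -4.8]
grip_width: 0.708
grasp_force: 30.0
```

Request:
jog_arm:
  steps:
    - [0, 0, 0, 0, 0, 0, -3.5]
    - [0, 0, 0, 0, 0, 0, -5]
    - [0, 0, 0, 0, 0, 0, -4]
    - [0, 0, 0, 0, 0, 0, -3]
    - [0, 0, 0, 0, 0, 0, 0]
    - [0, 0, 0, 0, 0, 0, 0]
    - [0, 0, 0, 0, 0, 0, 0]

```text
t: 22.2
position: [0.4893, -0.2436, 0.1411]
orientation: [-180.0, -0.0, 92.7]
contact_force: [-1.0, 0.5, -4.5]
grip_width: 0.709
grasp_force: 30.0
```

```bash
python3 - <<'E'
from h import *
st();go([.4897,-.2439,.0745],92.65)
v=view("side");p=proj([.49,-.244,.11],v).astype(int)
c=v[0][p[1]-65:p[1]+85,p[0]-90:p[0]+90];cv2.imwrite("pics/s2.png",cv2.resize(c,None,fx=4,fy=4,interpolation=2)[:,:,::-1])
E
```

```text
t 22.2 [ 0.4893 -0.2436  0.1411] [-1.7998e+02 -2.0000e-02  9.2670e+01] F [-1.   0.5 -4.5] g 0.709 30.0
shift [-0.3  0.4 66.6] len 67.0 turn z 0.02
```

View pics/s2.png

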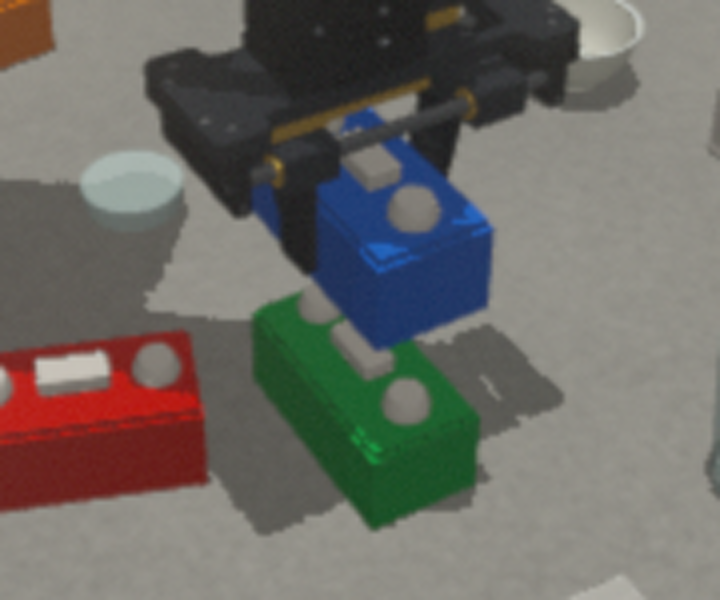

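The closed box hangs straight above the green box, parallel to it, and the lid is still on. Now I'll lower it in stages.

Request:
jog_arm:
  steps:
    - [0, -0.3, 0.4, 10, 0, 0, 0]
    - [0, 0, 0, 20, 0, 0, 0]
    - [0, 0, 0, 15, 0, 0, 0]
    - [0, 0, 0, 6, 0, 0, 0]
    - [0, 0, 0, 0, 0, 0, 0]
    - [0, 0, 0, 0, 0, 0, 0]
    - [0, 0, 0, 0, 0, 0, 0]

```text
t: 23.12
position: [0.4902, -0.2444, 0.0909]
orientation: [179.9, 0.1, 92.7]
contact_force: [0.5, -0.6, -5.3]
grip_width: 0.708
grasp_force: 30.0
```

```bash
python3 -c "
from h import *;st();go([.4897,-.2439,.0745],92.65)"
```

```text
t 23.12 [ 0.4902 -0.2444  0.0909] [1.7994e+02 5.0000e-02 9.2680e+01] F [ 0.5 -0.6 -5.3] g 0.708 30.0
shift [ 0.6 -0.5 16.4] len 16.0 turn z 0.03
```

Request:
jog_arm:
  steps:
    - [0, 0.4, -0.3, 2, 0, 0, 0]
    - [0, 0, 0, 2, 0, 0, 0]
    - [0, 0, 0, 2, 0, 0, 0]
    - [0, 0, 0, 2, 0, 0, 0]
    - [0, 0, 0, 0, 0, 0, 0]
    - [0, 0, 0, 0, 0, 0, 0]

```text
t: 23.88
position: [0.4895, -0.2438, 0.0822]
orientation: [-180.0, 0.0, 92.7]
contact_force: [-0.4, 0.5, -4.4]
grip_width: 0.708
grasp_force: 30.0
```

```bash
python3 -c "
from h import *;st();go([.4897,-.2439,.0745],92.65)"
```

```text
t 23.88 [ 0.4895 -0.2438  0.0822] [-180.      0.     92.68] F [-0.4  0.5 -4.4] g 0.708 30.0
shift [-0.1  0.2  7.7] len 8.0 turn z 0.03
```

Below lug-top level, with no contact. I'll keep lowering.

Request:
jog_arm:
  steps:
    - [0, 0, 0.2, 2, 0, 0, 0]
    - [0, 0, 0, 2, 0, 0, 0]
    - [0, 0, 0, 1.5, 0, 0, 0]
    - [0, 0, 0, 1, 0, 0, 0]
    - [0, 0, 0, 0, 0, 0, 0]
    - [0, 0, 0, 0, 0, 0, 0]

```text
t: 24.62
position: [0.4897, -0.2438, 0.0758]
orientation: [180.0, 0.0, 92.7]
contact_force: [-1.2, 0.2, -4.3]
grip_width: 0.71
grasp_force: 30.0
```

Request:
jog_arm:
  steps:
    - [0, 0, 0, 0.7, 0, 0, 0]
    - [0, 0, 0, 0.5, 0, 0, 0]
    - [0, 0, 0, 0, 0, 0, 0]

```text
t: 25.0
position: [0.4897, -0.2438, 0.0745]
orientation: [-180.0, -0.0, 92.7]
contact_force: [0.3, 0.1, -4.5]
grip_width: 0.71
grasp_force: 30.0
```

Request:
jog_arm:
  steps:
    - [0, 0, 0, 0.5, 0, 0, 0]
    - [0, 0, 0, 0.5, 0, 0, 0]
    - [0, 0, 0, 0, 0, 0, 0]

```text
t: 25.38
position: [0.4897, -0.2438, 0.0745]
orientation: [180.0, 0.0, 92.7]
contact_force: [-2.5, 0.7, 4.8]
grip_width: 0.709
grasp_force: 30.0
```

It has seated at exactly 0.0745, and the load has gone off the wrist. I'll release and back off to look.

Request:
jog_arm:
  steps:
    - [0.85, 0, 0, 0, 0, 0, 0]
    - [1, 0, 0, 0, 0, 0, 0]
    - [1, 0, 0, 0, 0, 0, 0]
    - [1, 0, 0, 0, 0, 0, 0]
    - [1, 0, 0, -20, 0, 0, 0]
    - [1, 0, 0, -40, 0, 0, 0]
    - [1, 0, 0, -60, 0, 0, 0]
    - [1, -40, 0, -45, 0, 0, 0]
    - [1, -20, 0, 0, 0, 0, 0]
    - [1, 0, 0, 0, 0, 0, 0]

```text
t: 26.62
position: [0.492, -0.3046, 0.238]
orientation: [-180.0, -0.0, 92.6]
contact_force: [-0.7, -0.1, -0.3]
grip_width: 0.997
grasp_force: 0.0
```

```bash
python3 - <<'E'
from h import *
v=save('end1');c=blobs(mask(v[0],'blue'),1500)[0]
print(rect(c,v,.101));w=whites(v[0],c);print((onplane(w,v,.115)*1000).round(1).tolist())
s=view("side");p=proj([.49,-.244,.06],s).astype(int)
b=s[0][p[1]-60:p[1]+60,p[0]-70:p[0]+70];b=cv2.resize(b,None,fx=3,fy=3,interpolation=2)
a=cv2.resize(v[0][:270,100:460],(480,360));cv2.imwrite("pics/end.png",cv2.resize(np.hstack([a,b]),(800,320))[:,:,::-1])
E
```

```text
t 26.68 [ 0.4914 -0.303   0.237 ] [-179.86   -0.18   92.61] F [0.3 1.2 0.5] g 0.996 0.0
(array([ 489.90008545, -244.22596741]), np.float32(123.03919), np.float32(62.376583), np.float32(92.53285))
[[488.1, -202.5, 115.0], [490.1, -243.5, 115.0], [492.0, -284.7, 115.0]]
```

View pics/end.png

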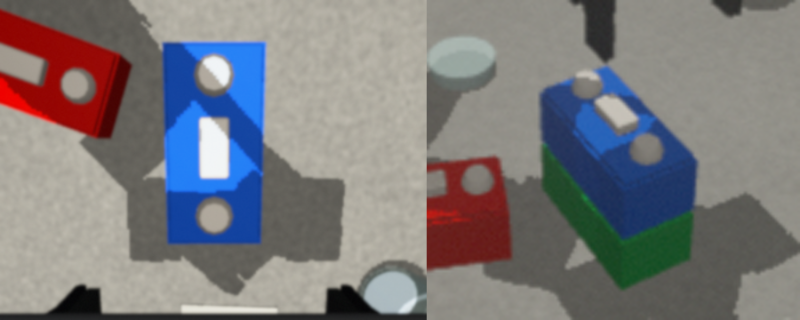

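The blue box sits flush on the green one at (0.490, -0.244) with yaw 92.5, and its size at z = 0.101 is 123 x 62 mm, so the height is right too. The lid is centred, so I'm handing it in.

```bash
python3 -c "
from plant import env;print(env.finish_job())"
```

```text
the job is handed in; nothing more can be done
None
```

The blue box is closed with the sample inside and sits locked, flush and level on the green box; I handed the job in at about 27 s, and no verdict was returned.

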